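# Pair four fired lids with their jars

### The job

The jars are back from the glaze firing: put each lid on the jar it was made for, matching both size and glaze colour, so that its spigot is in the mouth and its flange sits level on the rim all round. Set the lids down gently rather than dropping them, leave all four jars standing where they are, and do not disturb the other things on the bench.

Things in the scene. Friction and masses are not known exactly. Their poses are not given: they have to be found in the camera images.
- jar_large_blue: Large blue-glazed jar, open, bare clay rim and foot; 92 mm tall and as wide at the belly, mouth 72 mm inside, 84 mm outside, 0.6 kg, loose on a ware board (top 24 mm over the table). All jars share one board, all lids the other; the boards stand left and right of the vice, either way round. Origin: centre of underside, z up; rim 92 mm above it.
- jar_large_white: Large white-glazed jar (pale grey in shade), open, bare clay rim and foot; 92 mm tall and as wide at the belly, mouth 72 mm inside, 84 mm outside, 0.6 kg, loose on a ware board (top 24 mm over the table). All jars share one board, all lids the other; the boards stand left and right of the vice, either way round. Origin: centre of underside, z up; rim 92 mm above it.
- jar_small_blue: Small blue-glazed jar, open, bare clay rim and foot; 72 mm tall and as wide at the belly, mouth 52 mm inside, 64 mm outside, 0.38 kg, loose on a ware board (top 24 mm over the table). All jars share one board, all lids the other; the boards stand left and right of the vice, either way round. Origin: centre of underside, z up; rim 72 mm above it.
- jar_small_white: Small white-glazed jar (pale grey in shade), open, bare clay rim and foot; 72 mm tall and as wide at the belly, mouth 52 mm inside, 64 mm outside, 0.38 kg, loose on a ware board (top 24 mm over the table). All jars share one board, all lids the other; the boards stand left and right of the vice, either way round. Origin: centre of underside, z up; rim 72 mm above it.
- lid_large_blue: Large blue-glazed lid, 87 mm across, 60 mm tall, knob up. Origin: centre of underside, z up. Above it: spigot 0-14 mm, tapering from 65 mm across at its top to 52; flange 14-19 mm, its underside rests on the jar's rim (lid origin then 78 mm above jar origin); dome to 28 mm; round knob 26 mm across, straight sides 38-54 mm, top 60 mm: grip there from above.
- lid_large_white: Large white-glazed lid, 87 mm across, 60 mm tall, knob up. Origin: centre of underside, z up. Above it: spigot 0-14 mm, tapering from 65 mm across at its top to 52; flange 14-19 mm, its underside rests on the jar's rim (lid origin then 78 mm above jar origin); dome to 28 mm; round knob 26 mm across, straight sides 38-54 mm, top 60 mm: grip there from above.
- lid_small_blue: Small blue-glazed lid, 67 mm across, 60 mm tall, knob up. Origin: centre of underside, z up. Above it: spigot 0-14 mm, tapering from 45 mm across at its top to 32; flange 14-19 mm, its underside rests on the jar's rim (lid origin then 58 mm above jar origin); dome to 28 mm; round knob 22 mm across, straight sides 38-54 mm, top 60 mm: grip there from above.
- lid_small_white: Small white-glazed lid, 67 mm across, 60 mm tall, knob up. Origin: centre of underside, z up. Above it: spigot 0-14 mm, tapering from 45 mm across at its top to 32; flange 14-19 mm, its underside rests on the jar's rim (lid origin then 58 mm above jar origin); dome to 28 mm; round knob 22 mm across, straight sides 38-54 mm, top 60 mm: grip there from above.
- tape_roll: Bystander: roll of beige masking tape, 103 mm across, 25 mm tall, lying loose behind the right-hand board. Origin: centre of its underside. The bench vice (fixed, 94 mm tall) stands between the boards, at about x = 0.38 to 0.55, y = -0.05 to 0.06.
- clay_cutter: Bystander: round metal clay cutter, 62 mm across, 30 mm tall, lying loose to the left of the boards. Origin: centre of its underside.

How it is judged:
At the end, for the whole second after the job is handed in: Each of the four lids sits on the jar of its own size and colour: axes within 8 mm, flange down on the rim (lid within -4 to +3 mm of its seated height, within 0.06 rad of level with its jar), let go and at rest; all jars upright (within 0.05 rad) and within 30 mm of where they stood (horizontal distance between lid_large_blue and jar_large_blue below 0.008 m and z of lid_large_blue in the frame of jar_large_blue between 0.074 and 0.081 m and angle between the z axis of lid_large_blue and the z axis of jar_large_blue, either way round below 0.06 rad and angle between each of lid_large_blue, lid_large_white, lid_small_blue, lid_small_white's own z axis and vertical below 0.08 rad and angle between each of jar_large_blue, jar_large_white, jar_small_blue, jar_small_white's own z axis and vertical below 0.05 rad and linear speed of each of lid_large_blue, jar_large_blue, lid_large_white, jar_large_white, lid_small_blue, jar_small_blue, lid_small_white, jar_small_white below 0.01 m/s and distance of each of jar_large_blue, jar_large_white, jar_small_blue, jar_small_white from where it was at the start of the episode below 0.03 m and contact force between the fingers and lid_large_blue below 0.1 N and horizontal distance between lid_large_white and jar_large_white below 0.008 m and z of lid_large_white in the frame of jar_large_white between 0.074 and 0.081 m and angle between the z axis of lid_large_white and the z axis of jar_large_white, either way round below 0.06 rad and contact force between the fingers and lid_large_white below 0.1 N and horizontal distance between lid_small_blue and jar_small_blue below 0.008 m and z of lid_small_blue in the frame of jar_small_blue between 0.054 and 0.061 m and angle between the z axis of lid_small_blue and the z axis of jar_small_blue, either way round below 0.06 rad and contact force between the fingers and lid_small_blue below 0.1 N and horizontal distance between lid_small_white and jar_small_white below 0.008 m and z of lid_small_white in the frame of jar_small_white between 0.054 and 0.061 m and angle between the z axis of lid_small_white and the z axis of jar_small_white, either way round below 0.06 rad and contact force between the fingers and lid_small_white below 0.1 N); the robot touches nothing.
It fails at once if a lid is dropped or thrown (moves faster than 0.5 m/s while not held: a fall of about 13 mm) ((linear speed of lid_large_blue above 0.5 m/s and contact force between the fingers and lid_large_blue below 0.05 N) or (linear speed of lid_large_white above 0.5 m/s and contact force between the fingers and lid_large_white below 0.05 N) or (linear speed of lid_small_blue above 0.5 m/s and contact force between the fingers and lid_small_blue below 0.05 N) or (linear speed of lid_small_white above 0.5 m/s and contact force between the fingers and lid_small_white below 0.05 N)).
It fails at once if a jar is tipped by more than 17 degrees or shifted by more than 30 mm (angle between any of jar_large_blue, jar_large_white, jar_small_blue, jar_small_white's own z axis and vertical above 0.3 rad or distance of any of jar_large_blue, jar_large_white, jar_small_blue, jar_small_white from where it was at the start of the episode above 0.03 m).
It fails at once if the tape roll or the clay cutter is shifted by more than 20 mm (distance of any of tape_roll, clay_cutter from where it was at the start of the episode above 0.02 m).
It also fails if it takes over 112 s, if anything falls off the work surface, if the arm or the gripper's body presses on something with over 40 N, if the wrist force passes 120 N, or if a joint passes its speed limit or range.

### The arm

A 7-joint arm with a two-finger parallel gripper is mounted at the origin on a cart in front of the work surface, level with it; the furniture and walls round the work are solid. World frame = base frame: x ahead of the robot, y to its left, z up, the work surface at z = 0. Lengths are in m, angles in rad, forces in N, time in s.
With the tool pointing down it reaches from about 0.4 to 0.85 m from the base axis. Payload 10.4 kg.
Tool frame: the origin (TCP) lies on the centre line of the jaws, within the pads' length; the fingertips stand 11 mm ahead of it and the grasp point (between the pads) lies 8 mm behind it; z points along the fingers, y is the line along which they close (so a half turn about z gives the same grasp; the last joint's range is limited). The gripper opens to 85 mm and grips with 20 to 120 N. Pads are 22 mm wide; open, the fingers measure 114 mm over their backs; the gripper's body (76 mm by 85 mm) begins 54 mm behind the grasp point. The pads swing forward as they close: fully open they stand 13 mm farther back than shut.
Start: joints at [1.087, 0.332, -0.065, 1.46, 0.022, 1.35, -0.088], TCP at [0.278, -0.56, 0.242] pointing down, gripper open.
Joint ranges: [-2.6, 2.6], [-0.5, 2.12], [-1.47, 1.34], [0.16, 2.42], [-1.27, 4.41], [0.06, 2.06], [-2.6, 2.6]. Speed limits (rad/s): [2.22, 2.22, 2.79, 2.79, 3.14, 3.14, 3.14].

### API

Orientations are given as a 3x3 rotation matrix whose columns are the frame's x, y, z axes.
In Python, from cell import ctrl, vision gives the robot as it stands.
- The arm moves only by the shell command python3 -m handwheel 'ROWS' [FORCE]. ROWS is JSON, a list of rows, each a list of 7 numbers: the shift along the tool's x, y, z in mm, then the turn, a rotation vector about the tool's x, y, z in rad, then the finger opening in mm, from 0 to 85.4. A call has exactly 8 rows; each row is the pose to reach, as a shift and turn from the pose commanded when the call began, along the tool's axes at that moment; what a row does not reach only later rows make up. A row lasts 1/8 s, in which the tool goes at most 62.5 mm and 10.7 degrees, less where a joint would pass 70% of its speed; a pose out of reach is approached as far as the arm can. A call with a gripper value outside its range is refused whole. The fingers move at their own pace and stop on an object; FORCE is the grip in N (left out, the last holds). Time passes only in rows, so rows that repeat a pose let the fingers close, or fill a call up. It gives the time, the measured TCP pose, the force, the opening and the grip force at its end, in the units of the state.
- ctrl.get_obs(): the state, without advancing time (a new reading comes with each control period).
- vision.grab_frame(name): name is "scene" or "top" or "wrist"; returns a dict with "image" (384x512x3 uint8, red, green, blue), "K" (3x3 intrinsics, pixels), "k1" (the pictures are not rectified: a ray, as slopes to the right and down, at radius r is drawn at 1 + k1 r^2 times it, then the intrinsics apply), "R" (3x3) and "t" (3): a world point X has camera coordinates R X + t. Camera axes: x right, y down, z forward; pixel columns grow to the right and rows downward; lengths in m; the calibration is good to about 2 mm. A picture is of the moment at which its call begins. There is no depth.
- ctrl.hand_in(): hands the job in; it is judged then, once.
The state is a dict: "time_s": time; "joints": joint angles; "joint_velocities": joint speeds; "joint_efforts": joint torques, N m; "tool_pos": TCP position; "ee_rot": TCP orientation; "wrist_force": force on the tool from outside, world axes, zero at the start; "moment": the same for the moment, N m; "grip_width": finger opening in m; "grip_force": force on a finger pad.
Only numpy, scipy, OpenCV 4.12 (cv2) and the standard library are available. Lean on these libraries where they do the work, as an engineer would, in place of code of your own. Each camera call takes 0.05 s, during which the arm holds its last target. There are 200 camera calls.

## Working session

There is one attempt and no reset: what is moved stays moved. The work goes in short steps, Python scripts to look and compute and a shell command to move; the robot and the scene stay as the last step left them, time stands still between calls to the robot, and variables do not carry over. Pictures are saved under pics/ and viewed, at most 16 in all, crops included, and the job is handed in when it is done.

```bash
ls; mkdir -p pics; cat > h.py <<'E'
import numpy as np, cv2
from cell import ctrl, vision
def grab(n,save=None):
    f=vision.grab_frame(n)
    if save: cv2.imwrite('pics/'+save,f['image'][:,:,::-1])
    return f
def ray(f,u,v):
    K=np.array(f['K']);k=f['k1'];R=np.array(f['R']);t=np.array(f['t'])
    x=np.array([(u-K[0,2])/K[0,0],(v-K[1,2])/K[1,1]]);y=x.copy()
    for _ in range(30): y=x/(1+k*(y@y))
    d=R.T@np.array([y[0],y[1],1]);return -R.T@t,d
def onz(f,u,v,z):
    c,d=ray(f,u,v);return c+d*(z-c[2])/d[2]
def proj(f,X):
    p=np.array(f['R'])@np.array(X)+np.array(f['t']);y=p[:2]/p[2];y=y*(1+f['k1']*(y@y));K=np.array(f['K'])
    return np.array([K[0,0]*y[0]+K[0,2],K[1,1]*y[1]+K[1,2]])
E
python3 - <<'E'
from h import *
import pickle
for n in ('top','scene'):
    f=grab(n,n+'0.png');pickle.dump(f,open(n+'.pkl','wb'))
    print(n,f['K'],f['k1'],-np.array(f['R']).T@f['t'],f['R'])
o=ctrl.get_obs();print({k:o[k] for k in('time_s','tool_pos','ee_rot','grip_width','joints')})
E
```

```text
pics
top [[350.71506752   0.         256.8516667 ]
 [  0.         350.71506752 187.30498463]
 [  0.           0.           1.        ]] -0.049098189188086165 [0.38642873 0.06433329 1.36643974] [[ 8.99095103e-03 -9.99959517e-01 -3.55207325e-04]
 [-9.94185393e-01 -8.90091398e-03 -1.07313460e-01]
 [ 1.07305954e-01  1.31799200e-03 -9.94225173e-01]]
scene [[491.60829871   0.         260.11618699]
 [  0.         491.60829871 189.47017258]
 [  0.           0.           1.        ]] 0.0036357659813305307 [0.27538453 1.6872271  1.18882522] [[-0.98728736 -0.15880963  0.00657072]
 [-0.0966607   0.56707652 -0.81797367]
 [ 0.126176   -0.8082102  -0.57521813]]
{'time_s': 0.1, 'tool_pos': array([ 0.27776595, -0.55954346,  0.24160898]), 'ee_rot': array([[ 8.95700193e-01,  4.44658066e-01, -6.07765090e-04],
       [ 4.44658476e-01, -8.95699560e-01,  1.06698569e-03],
       [-6.99311309e-05, -1.22594719e-03, -9.99999246e-01]]), 'grip_width': 0.08556734067814947, 'joints': array([ 1.08742435,  0.3328021 , -0.06471834,  1.46083775,  0.02162252,
        1.34987711, -0.08852017])}
```

View pics/top0.png

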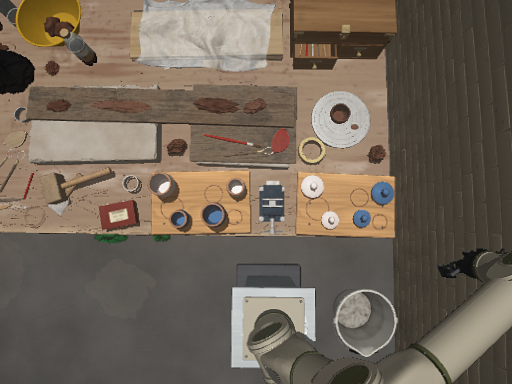

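View pics/scene0.png

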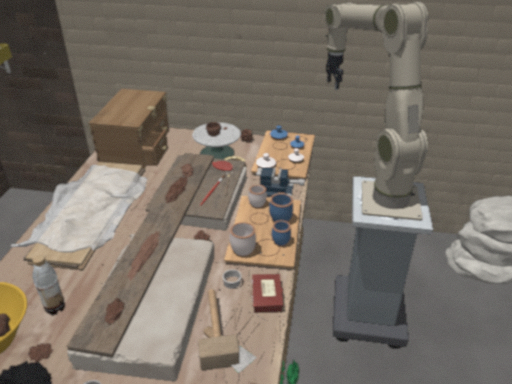

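The top view shows the jars on the left board: large white (163,187), small white (236,188), small blue (179,218), large blue (213,215). The lids are on the right board: large white (312,187), small white (330,220), small blue (362,218), large blue (383,193). The tape roll is at (312,150) and the cutter at (131,184).

```bash
python3 - <<'E'
from h import *
import pickle
f=pickle.load(open('top.pkl','rb'));im=f['image']
hsv=cv2.cvtColor(im,cv2.COLOR_RGB2HSV)
white=cv2.inRange(hsv,(0,0,150),(180,60,255));blue=cv2.inRange(hsv,(95,90,50),(125,255,255))
for nm,m in(('white',white),('blue',blue)):
    m=m.copy();m[:165]=0;m[240:]=0
    n,l,s,c=cv2.connectedComponentsWithStats(m)
    for i in range(1,n):
        if s[i,4]>30 : print(nm,s[i],c[i].round(1),'z.04',onz(f,*c[i],.04).round(3),'z.1',onz(f,*c[i],.1).round(3))
for nm,p,z in(('tape',(312,151),.0125),('cutter',(132,184),.015)):print(nm,onz(f,*p,z).round(3))
w=grab('wrist','w0.png');o=ctrl.get_obs()
R=np.array(o['ee_rot']);cw=-np.array(w['R']).T@w['t']
print('K',w['K'],w['k1'],'cam in tool',R.T@(cw-o['tool_pos']),'\n',(np.array(w['R'])@R).round(3))
cv2.imwrite('pics/topc.png',cv2.resize(im[165:245,145:400],None,fx=3,fy=3,interpolation=cv2.INTER_CUBIC)[:,:,::-1])
E
```

```text
white [262 165  28   2  40] [277.9 165.3] z.04 [ 0.615 -0.014  0.04 ] z.1 [ 0.605 -0.01   0.1  ]
white [339 165  27   8 128] [352.2 167.6] z.04 [ 0.609 -0.299  0.04 ] z.1 [ 0.599 -0.283  0.1  ]
white [133 167  19   6  52] [142.6 170. ] z.04 [0.593 0.506 0.04 ] z.1 [0.583 0.486 0.1  ]
white [ 59 170  13   9  49] [ 65.4 174.3] z.04 [0.573 0.809 0.04 ] z.1 [0.565 0.776 0.1  ]
white [ 88 175  33  13 148] [105.9 182.6] z.04 [0.543 0.647 0.04 ] z.1 [0.536 0.62  0.1  ]
white [122 175  16  17  69] [129.4 182.8] z.04 [0.543 0.555 0.04 ] z.1 [0.536 0.533 0.1  ]
white [301 175  23  23 389] [312. 186.] z.04 [ 0.537 -0.144  0.04 ] z.1 [ 0.53  -0.135  0.1  ]
white [158 181  12  12  94] [163.5 186.9] z.04 [0.528 0.422 0.04 ] z.1 [0.522 0.406 0.1  ]
white [266 180  14   5  65] [272.5 182.2] z.04 [0.55  0.007 0.04 ] z.1 [0.542 0.009 0.1  ]
white [231 185  12   9  76] [236.5 188.9] z.04 [0.523 0.143 0.04 ] z.1 [0.517 0.14  0.1  ]
white [ 48 201  20  15 137] [ 58.4 207.3] z.04 [0.445 0.828 0.04 ] z.1 [0.443 0.794 0.1  ]
white [263 201  20   6  57] [271.3 204.3] z.04 [0.465 0.011 0.04 ] z.1 [0.462 0.013
[... 388 characters left out ...]
  21  22 347] [382.1 192.5] z.04 [ 0.514 -0.413  0.04 ] z.1 [ 0.508 -0.391  0.1  ]
blue [208 210  14  14 135] [214.8 216.7] z.04 [0.417 0.224 0.04 ] z.1 [0.415 0.216 0.1  ]
blue [354 210  16  17 205] [361.4 217.9] z.04 [ 0.417 -0.331  0.04 ] z.1 [ 0.415 -0.313  0.1  ]
blue [176 216   8   9  53] [179.8 220.5] z.04 [0.401 0.356 0.04 ] z.1 [0.4   0.343 0.1  ]
tape [ 0.678 -0.149  0.012]
cutter [0.541 0.554 0.015]
K [[266.79662906   0.         258.67049774]
 [  0.         266.79662906 191.81255744]
 [  0.           0.           1.        ]] 0.008458629953823977 cam in tool [ 7.23203137e-02  1.26424813e-04 -1.31435524e-01] 
 [[ 0.001  1.    -0.001]
 [-0.959  0.001 -0.283]
 [-0.283  0.001  0.959]]
```

View pics/topc.png

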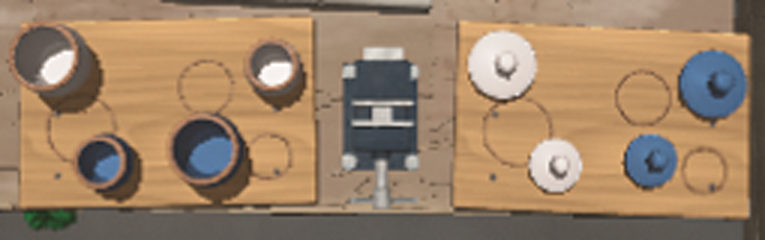

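```bash
python3 -m handwheel '[[40,-25,-10,0,0,-0.15,85],[80,-50,-20,0,0,-0.3,85],[120,-76,-30,0,0,-0.45,85],[160,-102,-40,0,0,-0.6,85],[200,-128,-48,0,0,-0.75,85],[240,-154,-54,0,0,-0.9,85],[280,-180,-58,0,0,-1.05,85],[314,-201,-58,0,0,-1.11,85]]' 40
python3 -m handwheel '[[0,0,0,0,0,0,85],[0,0,0,0,0,0,85],[0,0,0,0,0,0,85],[0,0,0,0,0,0,85],[0,0,0,0,0,0,85],[0,0,0,0,0,0,85],[0,0,0,0,0,0,85],[0,0,0,0,0,0,85]]'
python3 - <<'E'
from h import *
import pickle
f=grab('wrist','w1.png');pickle.dump(f,open('w1.pkl','wb'))
o=ctrl.get_obs();print(o['ee_rot'],o['joints'])
E
```

```text
time_s: 1.15
tool_pos: [0.4706, -0.2383, 0.3006]
ee_rot: [[-0.004, 1.0, 0.001], [1.0, 0.004, -0.0], [-0.0, 0.001, -1.0]]
wrist_force: [-0.9, -0.4, 0.3]
grip_width: 0.0847
grip_force: 0.0
time_s: 2.15
tool_pos: [0.4698, -0.2402, 0.3003]
ee_rot: [[-0.0, 1.0, 0.0], [1.0, 0.0, -0.0], [-0.0, 0.0, -1.0]]
wrist_force: [0.2, -0.3, 0.4]
grip_width: 0.0846
grip_force: 0.0
[[-4.30722928e-05  9.99999989e-01  1.43408090e-04]
 [ 9.99999996e-01  4.30840592e-05 -8.20464277e-05]
 [-8.20526054e-05  1.43404556e-04 -9.99999986e-01]] [ 0.77405881  0.11707745 -0.42134991  1.60764262  0.04831858  1.42703341
  0.34838987]
```

View pics/w1.png

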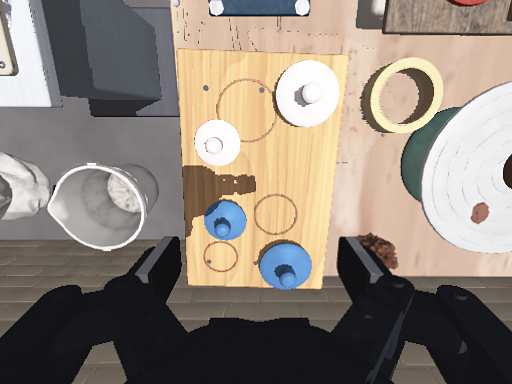

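Wrist view: lids are large white (307,93), small white (217,143), small blue (225,220) and large blue (286,266), with the tape at (406,95). Next I fit ellipses to the flanges.

```bash
cat >> h.py <<'E'
def blobs(f,colour,roi,amin=300,z=.041):
    hsv=cv2.cvtColor(f['image'],cv2.COLOR_RGB2HSV)
    m=cv2.inRange(hsv,(0,0,150),(180,45,255)) if colour=='white' else cv2.inRange(hsv,(95,90,40),(125,255,255))
    r=np.zeros_like(m);x0,y0,x1,y1=roi;r[y0:y1,x0:x1]=m[y0:y1,x0:x1]
    out=[]
    for c in cv2.findContours(r,cv2.RETR_EXTERNAL,cv2.CHAIN_APPROX_NONE)[0]:
        if cv2.contourArea(c)<amin: continue
        P=np.array([onz(f,*p,z)[:2] for p in c[:,0].astype(float)])
        # circle fit in the plane, trimmed of points off the circle (knob sticking out)
        Q=P
        for _ in range(5):
            A=np.c_[2*Q,np.ones(len(Q))];s=np.linalg.lstsq(A,(Q**2).sum(1),rcond=None)[0]
            rad=np.sqrt(s[2]+s[:2]@s[:2]);e=abs(np.hypot(*(P-s[:2]).T)-rad);Q=P[e<max(.0025,np.percentile(e,70))]
        out.append((s[:2].round(4),round(2000*rad,1),len(P),len(Q),c[:,0].mean(0).round(0)))
    return out
E
python3 - <<'E'
from h import *
import pickle
f=pickle.load(open('w1.pkl','rb'))
for c in('white','blue'):
    for b in blobs(f,c,(185,55,342,295)):print(c,b)
E
```

```text
white (array([ 0.6295, -0.2866]), np.float64(99.4), 133, 93, array([338., 195.]))
white (array([ 0.4103, -0.2099]), np.float64(65.5), 129, 129, array([217., 143.]))
white (array([ 0.5372, -0.1437]), np.float64(85.9), 183, 183, array([307.,  93.]))
blue (array([ 0.5148, -0.4128]), np.float64(84.9), 138, 138, array([285., 266.]))
blue (array([ 0.4173, -0.3308]), np.float64(64.4), 112, 112, array([225., 220.]))
```

```bash
python3 -m handwheel '[[60,0,0,0,0,0,85],[120,0,0,0,0,0,85],[180,0,0,0,0,0,85],[240,0,0,0,0,0,85],[300,0,0,0,0,0,85],[360,0,0,0,0,0,85],[420,0,0,0,0,0,85],[480,0,0,0,0,0,85]]' 
python3 -m handwheel '[[30,0,0,0,0,0,85],[30,0,0,0,0,0,85],[30,0,0,0,0,0,85],[30,0,0,0,0,0,85],[30,0,0,0,0,0,85],[30,0,0,0,0,0,85],[30,0,0,0,0,0,85],[30,0,0,0,0,0,85]]'
python3 - <<'E'
from h import *
import pickle
f=grab('wrist','w2.png');pickle.dump(f,open('w2.pkl','wb'))
o=ctrl.get_obs();print(o['joints'])
E
```

```text
time_s: 3.2
tool_pos: [0.4697, 0.2415, 0.3006]
ee_rot: [[0.001, 1.0, 0.001], [1.0, -0.001, -0.0], [-0.0, 0.001, -1.0]]
wrist_force: [0.7, 0.2, -0.1]
grip_width: 0.0851
grip_force: 0.0
time_s: 4.2
tool_pos: [0.4698, 0.2698, 0.3003]
ee_rot: [[0.0, 1.0, 0.0], [1.0, -0.0, -0.0], [-0.0, 0.0, -1.0]]
wrist_force: [-0.3, -0.3, -0.6]
grip_width: 0.0845
grip_force: 0.0
[ 0.17097474  0.22123393 -0.89594346  1.55460126  0.17358853  1.44924815
 -0.73410906]
```

View pics/w2.png

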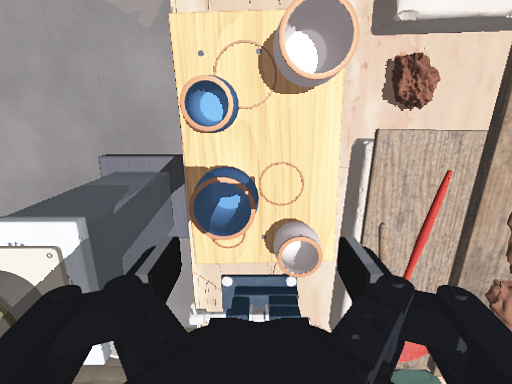

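Wrist view of the jars: rims are large white (317,38), small blue (209,103), large blue (223,209) and small white (299,254). Now checking the rim colour.

```bash
python3 - <<'E'
from h import *
import pickle
f=pickle.load(open('w2.pkl','rb'));hsv=cv2.cvtColor(f['image'],cv2.COLOR_RGB2HSV)
print('wood',hsv[150,240],hsv[200,320],'shadow',hsv[175,195])
for n,(u,v) in dict(LW=(317,38),SB=(209,103),LB=(223,209),SW=(299,254)).items():
    print(n,'L',[tuple(int(a) for a in hsv[v,x]) for x in range(u-46,u-18,2)])
    print(n,'D',[tuple(int(a) for a in hsv[y,u]) for y in range(v+16,v+52,2)])
E
```

```text
wood [ 23  70 253] [ 24  61 254] shadow [ 14 116 136]
LW L [(14, 114, 134), (14, 119, 135), (173, 15, 140), (175, 11, 136), (11, 109, 219), (13, 81, 245), (15, 70, 249), (0, 10, 240), (176, 7, 241), (0, 1, 255), (0, 0, 255), (0, 0, 255), (0, 0, 255), (0, 0, 255)]
LW D [(177, 15, 186), (0, 0, 255), (150, 1, 255), (150, 1, 255), (150, 1, 255), (177, 13, 176), (177, 14, 178), (177, 14, 181), (174, 14, 177), (169, 13, 153), (16, 60, 252), (15, 75, 246), (12, 98, 240), (174, 19, 132), (174, 18, 141), (173, 16, 142), (24, 70, 255), (23, 67, 254)]
SB L [(175, 10, 156), (175, 10, 154), (0, 7, 152), (0, 8, 154), (167, 12, 152), (165, 7, 152), (165, 7, 151), (124, 12, 148), (18, 91, 250), (12, 102, 235), (13, 99, 247), (107, 129, 117), (108, 129, 101), (107, 130, 131)]
SB D [(104, 123, 234), (106, 131, 195), (107, 128, 187), (106, 150, 165), (12, 92, 241), (12, 98, 239), (3, 63, 134), (18, 94, 253), (21, 76, 251), (21, 77, 252), (21, 75, 252), (21, 75, 252), (21, 75, 252), (22, 73, 252), (22, 74, 252), (22, 71, 252), (22, 72, 252), (22, 71, 252)]
LB L [(117, 18, 140), (123, 22, 138), (123, 19,
[... 263 characters left out ...]
103), (107, 124, 113), (12, 103, 240), (13, 102, 236), (22, 71, 253), (22, 73, 253), (23, 73, 255), (11, 117, 186), (23, 74, 253), (21, 74, 252), (21, 76, 252), (21, 74, 252), (22, 73, 252), (21, 74, 251)]
SW L [(21, 77, 251), (21, 81, 250), (21, 81, 250), (19, 89, 247), (20, 86, 247), (21, 81, 250), (21, 81, 250), (21, 81, 250), (21, 85, 250), (19, 92, 247), (18, 98, 247), (7, 37, 159), (9, 97, 158), (12, 104, 237)]
SW D [(172, 19, 149), (173, 13, 159), (11, 102, 220), (12, 107, 233), (15, 45, 237), (16, 47, 237), (16, 49, 236), (15, 48, 237), (16, 49, 237), (15, 51, 237), (15, 51, 238), (15, 52, 240), (16, 51, 243), (12, 56, 233), (14, 53, 239), (16, 51, 241), (16, 51, 240), (15, 49, 240)]
```

```bash
python3 - <<'E'
from h import *
import pickle
f=pickle.load(open('w2.pkl','rb'));hsv=cv2.cvtColor(f['image'],cv2.COLOR_RGB2HSV)
m=cv2.inRange(hsv,(8,50,90),(17,160,255))
vs,us=np.nonzero(m)
for n,(u,v,z,d) in dict(LW=(317,38,.116,.078),SB=(209,103,.096,.058),LB=(223,209,.116,.078),SW=(299,254,.096,.058)).items():
    k=np.hypot(us-u,vs-v)<60
    P=np.array([onz(f,float(a),float(b),z)[:2] for a,b in zip(us[k],vs[k])])
    c=onz(f,u,v,z)[:2]
    for tol in(.012,.008,.006,.005,.005,.005,.005,.005):
        Q=P[abs(np.hypot(*(P-c).T)-d/2)<tol]
        s=np.linalg.lstsq(np.c_[2*Q,np.ones(len(Q))],(Q**2).sum(1),rcond=None)[0];c=s[:2]
    a=np.arctan2(*(Q-c).T);print(n,c.round(4),'dia',(2e3*np.sqrt(s[2]+c@c)).round(1),len(Q),np.histogram(a,8,(-np.pi,np.pi))[0])
E
```

```text
LW [0.5331 0.4192] dia 78.9 1284 [168 175 218  56  51 221 222 173]
SB [0.4072 0.352 ] dia 59.3 829 [131 114 104 111 106  79  98  86]
LB [0.4235 0.2254] dia 79.4 901 [102 119 147 106 120 103 102 102]
SW [0.528  0.1462] dia 59.3 555 [63 72 70 70 75 71 65 69]
```

```bash
python3 - <<'E'
from h import *
import pickle
f=pickle.load(open('top.pkl','rb'))
big=cv2.resize(f['image'],None,fx=4,fy=4,interpolation=cv2.INTER_CUBIC)
for n,(x,y,z) in dict(LW=(.5331,.4192,.116),SB=(.4072,.352,.096),LB=(.4235,.2254,.116),SW=(.528,.1462,.096)).items():
    r=.042 if n[0]=='L' else .032
    print(n,proj(f,(x,y,z)).round(1))
    pts=[(proj(f,(x+r*np.cos(a),y+r*np.sin(a),z))*4+1.5) for a in np.linspace(0,6.28,60)]
    cv2.polylines(big,[np.array(pts).round().astype(int)],True,(0,255,0),1)
cv2.imwrite('pics/top4.png',big[660:960,580:1020][:,:,::-1])
E
```

```text
LW [158.9 183.2]
SB [177.6 218.6]
LB [211.8 214.2]
SW [234.9 185.9]
```

View pics/top4.png

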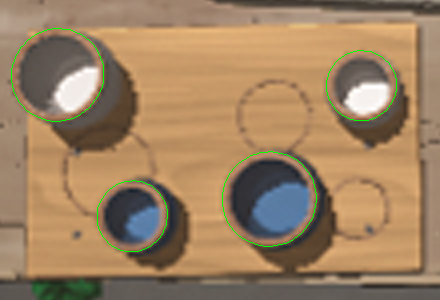

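```bash
python3 -m handwheel '[[-60,0,0,0,0,0,85],[-120,0,0,0,0,0,85],[-180,0,0,0,0,0,85],[-240,0,0,0,0,0,85],[-300,0,0,0,0,0,85],[-360,0,0,0,0,0,85],[-420,0,0,0,0,0,85],[-480,0,0,0,0,0,85]]' 
python3 -m handwheel '[[-60,15,0,0,0,0,70],[-120,30,0,0,0,0,60],[-180,45,0,0,0,0,60],[-203,45,40,0,0,0,60],[-203,45,90,0,0,0,60],[-203,45,140,0,0,0,60],[-203,45,140,0,0,0,60],[-203,45,140,0,0,0,60]]'
python3 -m handwheel '[[0,0,0,0,0,0,60],[0,0,0,0,0,0,60],[0,0,0,0,0,0,60],[0,0,0,0,0,0,60],[0,0,0,0,0,0,60],[0,0,0,0,0,0,60],[0,0,0,0,0,0,60],[0,0,0,0,0,0,60]]'
python3 - <<'E'
from h import *
f=grab('wrist','w3.png')
E
```

```text
time_s: 5.25
tool_pos: [0.4696, -0.212, 0.3005]
ee_rot: [[-0.0, 1.0, 0.0], [1.0, 0.0, -0.001], [-0.001, 0.0, -1.0]]
wrist_force: [1.2, 0.2, 0.4]
grip_width: 0.0852
grip_force: 0.0
time_s: 6.25
tool_pos: [0.5157, -0.4136, 0.1627]
ee_rot: [[-0.0, 1.0, 0.002], [1.0, 0.0, -0.001], [-0.001, 0.002, -1.0]]
wrist_force: [-0.1, -0.2, 0.9]
grip_width: 0.0601
grip_force: 0.0
time_s: 7.25
tool_pos: [0.5148, -0.4132, 0.1603]
ee_rot: [[0.0, 1.0, 0.0], [1.0, -0.0, -0.0], [-0.0, 0.0, -1.0]]
wrist_force: [1.0, -0.7, -0.6]
grip_width: 0.0598
grip_force: 0.0
```

View pics/w3.png

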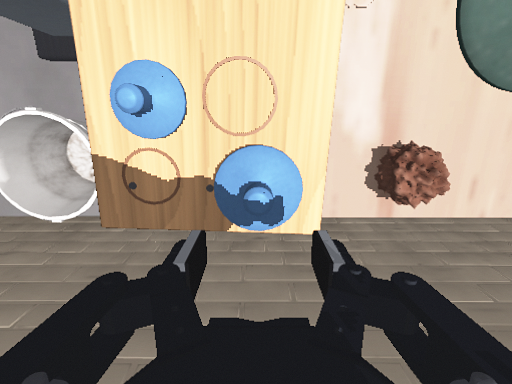

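The large blue lid is at (258,187), midway between the jaws, so I descend and grip.

```bash
python3 - <<'E'
from h import *
f=grab('wrist')
print(blobs(f,'blue',(60,40,330,240)))
E
python3 -m handwheel '[[0,0,20,0,0,0,60],[0,0,45,0,0,0,60],[0,0,65,0,0,0,60],[0,0,80,0,0,0,60],[0,0,90,0,0,0,60],[0,0,96,0,0,0,60],[0,0,96,0,0,0,60],[0,0,96,0,0,0,45]]'
python3 -m handwheel '[[0,0,0,0,0,0,35],[0,0,0,0,0,0,25],[0,0,0,0,0,0,15],[0,0,0,0,0,0,10],[0,0,0,0,0,0,10],[0,0,0,0,0,0,10],[0,0,0,0,0,0,10],[0,0,0,0,0,0,10]]' 50
```

```text
[(array([ 0.5145, -0.4128]), np.float64(85.3), 243, 243, array([258., 187.])), (array([ 0.4171, -0.3307]), np.float64(65.6), 217, 217, array([148.,  99.]))]
time_s: 8.35
tool_pos: [0.5152, -0.4134, 0.0651]
ee_rot: [[0.0, 1.0, 0.001], [1.0, -0.0, -0.001], [-0.001, 0.001, -1.0]]
wrist_force: [0.0, 1.0, -0.1]
grip_width: 0.0451
grip_force: 0.0
time_s: 9.35
tool_pos: [0.515, -0.4134, 0.0649]
ee_rot: [[0.0, 1.0, 0.0], [1.0, -0.0, -0.001], [-0.001, 0.0, -1.0]]
wrist_force: [-1.5, 0.5, 5.0]
grip_width: 0.0239
grip_force: 49.3
```

```bash
python3 -m handwheel '[[0,0,0,0,0,0,30],[0,0,0,0,0,0,40],[0,0,0,0,0,0,40],[0,0,2,0,0,0,40],[0,0,4,0,0,0,40],[0,0,5,0,0,0,40],[0,0,5,0,0,0,40],[0,0,5,0,0,0,40]]' 50
python3 -m handwheel '[[0,0,0,0,0,0,35],[0,0,0,0,0,0,25],[0,0,0,0,0,0,15],[0,0,0,0,0,0,10],[0,0,0,0,0,0,10],[0,0,0,0,0,0,10],[0,0,0,0,0,0,10],[0,0,0,0,0,0,10]]' 50
python3 - <<'E'
from h import *
grab('wrist','w4.png')
E
```

```text
time_s: 10.35
tool_pos: [0.5149, -0.4132, 0.0601]
ee_rot: [[0.0, 1.0, 0.0], [1.0, -0.0, -0.0], [-0.0, 0.0, -1.0]]
wrist_force: [-4.1, 1.4, 6.8]
grip_width: 0.0402
grip_force: 3.6
time_s: 11.35
tool_pos: [0.5153, -0.4144, 0.0627]
ee_rot: [[0.001, 1.0, 0.002], [1.0, -0.001, -0.003], [-0.003, 0.002, -1.0]]
wrist_force: [-8.9, 4.7, 24.8]
grip_width: 0.0242
grip_force: 64.9
```

View pics/w4.png

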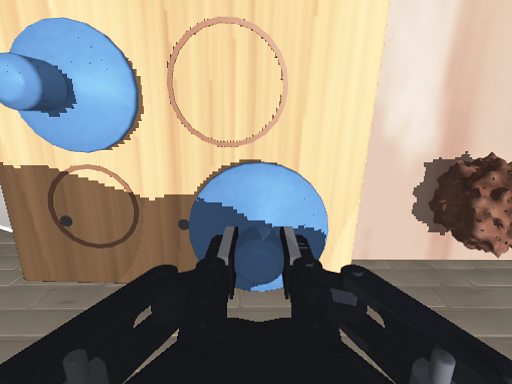

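The fingertips are now touching the dome (25 N upward) and the width is unchanged, so the first height was right; I regrip 6 mm higher and lift.

```bash
python3 -m handwheel '[[0,0,-3,0,0,0,35],[0,0,-6,0,0,0,35],[0,0,-7,0,0,0,35],[0,0,-7,0,0,0,25],[0,0,-7,0,0,0,15],[0,0,-7,0,0,0,10],[0,0,-7,0,0,0,10],[0,0,-7,0,0,0,10]]' 50
python3 -m handwheel '[[0,0,0,0,0,0,10],[0,0,0,0,0,0,10],[0,0,-3,0,0,0,10],[0,0,-8,0,0,0,10],[0,0,-20,0,0,0,10],[0,0,-40,0,0,0,10],[0,0,-40,0,0,0,10],[0,0,-40,0,0,0,10]]' 50
python3 - <<'E'
from h import *
grab('wrist','w5.png')
E
```

```text
time_s: 12.4
tool_pos: [0.5149, -0.4132, 0.0664]
ee_rot: [[-0.0, 1.0, 0.0], [1.0, 0.0, -0.0], [-0.0, 0.0, -1.0]]
wrist_force: [0.7, -0.4, 2.2]
grip_width: 0.0239
grip_force: 49.1
time_s: 13.4
tool_pos: [0.5148, -0.4132, 0.1064]
ee_rot: [[0.0, 1.0, 0.0], [1.0, -0.0, -0.0], [-0.0, 0.0, -1.0]]
wrist_force: [-0.5, -0.7, -2.2]
grip_width: 0.0241
grip_force: 49.1
```

View pics/w5.png

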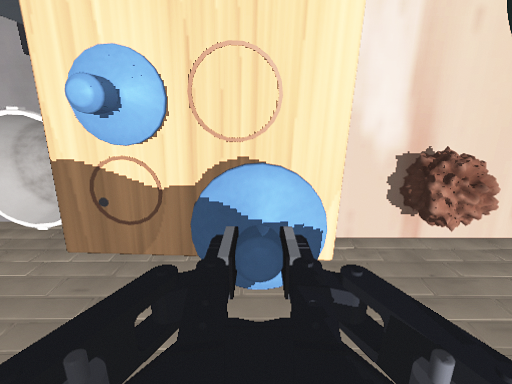

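```bash
python3 -m handwheel '[[0,0,-60,0,0,0,10],[30,0,-110,0,0,0,10],[90,-10,-160,0,0,0,10],[150,-25,-160,0,0,0,10],[210,-40,-160,0,0,0,10],[270,-55,-160,0,0,0,10],[330,-65,-160,0,0,0,10],[390,-75,-160,0,0,0,10]]' 50
python3 -m handwheel '[[55,-6,0,0,0,0,10],[110,-12,0,0,0,0,10],[165,-16,0,0,0,0,10],[210,-16,0,0,0,0,10],[235,-16,0,0,0,0,10],[248,-16,0,0,0,0,10],[248,-16,0,0,0,0,10],[248,-16,0,0,0,0,10]]'
python3 -m handwheel '[[0,0,20,0,0,0,10],[0,0,45,0,0,0,10],[0,0,70,0,0,0,10],[0,0,88,0,0,0,10],[0,0,95,0,0,0,10],[0,0,95,0,0,0,10],[0,0,95,0,0,0,10],[0,0,95,0,0,0,10]]'
python3 - <<'E'
from h import *
import pickle
for n in('wrist','scene','top'):
    f=grab(n,'a_'+n+'.png');pickle.dump(f,open('a_'+n+'.pkl','wb'))
w=cv2.imread('pics/a_wrist.png');s=cv2.imread('pics/a_scene.png')[150:270,210:330];s=cv2.resize(s,(384,384),interpolation=cv2.INTER_CUBIC)
cv2.imwrite('pics/a.png',cv2.resize(np.hstack([w,s]),None,fx=.85,fy=.85))
E
```

```text
time_s: 14.45
tool_pos: [0.4402, -0.029, 0.266]
ee_rot: [[0.0, 1.0, -0.0], [1.0, -0.0, -0.001], [-0.001, -0.0, -1.0]]
wrist_force: [2.7, 0.7, -1.8]
grip_width: 0.024
grip_force: 49.7
time_s: 15.45
tool_pos: [0.4251, 0.2164, 0.266]
ee_rot: [[0.001, 1.0, -0.0], [1.0, -0.001, -0.0], [-0.0, -0.0, -1.0]]
wrist_force: [0.7, -0.1, -1.4]
grip_width: 0.0243
grip_force: 49.7
time_s: 16.45
tool_pos: [0.4255, 0.2173, 0.1719]
ee_rot: [[0.0, 1.0, 0.001], [1.0, -0.0, 0.0], [0.0, 0.001, -1.0]]
wrist_force: [-0.0, -0.3, -1.6]
grip_width: 0.0237
grip_force: 49.6
```

View pics/a.png

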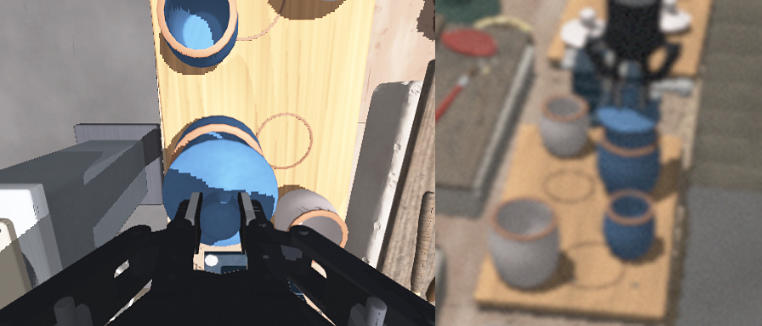

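The large blue lid is above its jar but about 8 mm short in y; I shift it and lower it in two stages.

```bash
python3 -m handwheel '[[4,-1,0,0,0,0,10],[8,-2,0,0,0,0,10],[8,-2,0,0,0,0,10],[8,-2,5,0,0,0,10],[8,-2,10,0,0,0,10],[8,-2,16,0,0,0,10],[8,-2,20,0,0,0,10],[8,-2,20,0,0,0,10]]'
python3 -m handwheel '[[0,0,1,0,0,0,10],[0,0,2,0,0,0,10],[0,0,3,0,0,0,10],[0,0,4,0,0,0,10],[0,0,5,0,0,0,10],[0,0,6,0,0,0,10],[0,0,6,0,0,0,10],[0,0,6,0,0,0,10]]'
```

```text
time_s: 17.6
tool_pos: [0.4229, 0.225, 0.1509]
ee_rot: [[-0.0, 1.0, -0.001], [1.0, 0.0, -0.0], [-0.0, -0.001, -1.0]]
wrist_force: [0.5, 0.1, -0.8]
grip_width: 0.0238
grip_force: 49.7
time_s: 18.6
tool_pos: [0.4231, 0.2252, 0.1453]
ee_rot: [[-0.0, 1.0, 0.0], [1.0, 0.0, -0.0], [-0.0, 0.0, -1.0]]
wrist_force: [0.1, 0.0, -1.3]
grip_width: 0.024
grip_force: 49.7
```

```bash
python3 -m handwheel '[[0,0,0.5,0,0,0,10],[0,0,1,0,0,0,10],[0,0,1.5,0,0,0,10],[0,0,1.5,0,0,0,10],[0,0,1.5,0,0,0,10],[0,0,1.5,0,0,0,10],[0,0,1.5,0,0,0,10],[0,0,1.5,0,0,0,10]]'
```

```text
time_s: 19.6
tool_pos: [0.4232, 0.2252, 0.1442]
ee_rot: [[0.0, 1.0, 0.0], [1.0, -0.0, -0.0], [-0.0, 0.0, -1.0]]
wrist_force: [-2.3, -1.1, 4.8]
grip_width: 0.024
grip_force: 50.3
```

```bash
python3 -m handwheel '[[0,0,0,0,0,0,18],[0,0,0,0,0,0,26],[0,0,0,0,0,0,36],[0,0,0,0,0,0,50],[0,0,0,0,0,0,60],[0,0,-20,0,0,0,60],[0,0,-60,0,0,0,60],[0,0,-110,0,0,0,60]]'
python3 - <<'E'
from h import *
grab('wrist','b1.png')
E
python3 -m handwheel '[[-45,14,0,0,0,0,60],[-95,28,0,0,0,0,60],[-145,45,0,0,0,0,60],[-195,60,0,0,0,0,60],[-245,75,0,0,0,0,60],[-295,90,0,0,0,0,60],[-345,105,0,0,0,0,60],[-369,114,0,0,0,0,60]]'
python3 -m handwheel '[[0,0,0,0,0,0,60],[0,0,0,0,0,0,60],[0,0,30,0,0,0,60],[0,0,60,0,0,0,60],[0,0,90,0,0,0,60],[0,0,90,0,0,0,60],[0,0,90,0,0,0,60],[0,0,90,0,0,0,60]]'
python3 - <<'E'
from h import *
f=grab('wrist','b2.png')
for b in blobs(f,'white',(0,0,400,240)):print(b)
a=cv2.imread('pics/b1.png');b=cv2.imread('pics/b2.png');cv2.imwrite('pics/b.png',cv2.resize(np.hstack([a,b]),None,fx=.78,fy=.78))
E
```

```text
time_s: 20.6
tool_pos: [0.4226, 0.2249, 0.2545]
ee_rot: [[-0.0, 1.0, -0.001], [1.0, 0.0, -0.0], [-0.0, -0.001, -1.0]]
wrist_force: [1.3, 0.3, 0.9]
grip_width: 0.0602
grip_force: 0.0
time_s: 21.65
tool_pos: [0.5372, -0.147, 0.2532]
ee_rot: [[0.003, 1.0, -0.001], [1.0, -0.003, -0.0], [-0.0, -0.001, -1.0]]
wrist_force: [-0.0, 1.4, 0.3]
grip_width: 0.0603
grip_force: 0.0
time_s: 22.65
tool_pos: [0.5379, -0.1436, 0.1654]
ee_rot: [[-0.0, 1.0, 0.002], [1.0, 0.001, -0.001], [-0.001, 0.002, -1.0]]
wrist_force: [0.1, -0.6, -0.9]
grip_width: 0.06
grip_force: 0.0
(array([ 0.3125, -0.1808]), np.float64(59.1), 429, 300, array([ 42., 222.]))
(array([ 0.5381, -0.1423]), np.float64(82.5), 401, 280, array([260., 191.]))
(array([ 0.6042, -0.0786]), np.float64(32.6), 355, 248, array([333., 124.]))
(array([ 0.5295, -0.0346]), np.float64(16.8), 60, 60, array([248.,  69.]))
(array([ 0.4244, -0.0347]), np.float64(17.1), 60, 60, array([128.,  68.]))
(array([ 0.626 , -0.0168]), np.float64(55.9), 209, 146, array([354.,  43.]))
(array([0.5442, 0.0087]), np.float64(20.6), 91, 91, array([265.,  11.]))
(array([0.461 , 0.0035]), np.float64(27.5), 136, 95, array([169.,  18.]))
(array([0.4399, 0.0009]), np.float64(25.8), 101, 70, array([138.,  21.]))
(array([0.3679, 0.0141]), np.float64(49.8), 182, 127, array([51.,  6.]))
```

View pics/b.png

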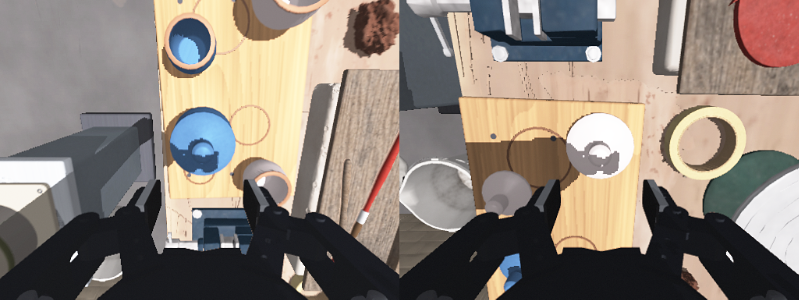

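The large blue lid is seated level on its jar (204,148 in the left half) and the gripper is centred on the large white lid; its earlier fix stands, since shadow spoils the new mask.

```bash
python3 -m handwheel '[[0,0,25,0,0,0,60],[0,0,50,0,0,0,60],[0,0,75,0,0,0,60],[0,0,90,0,0,0,60],[0,0,98,0,0,0,50],[0,0,98,0,0,0,40],[0,0,98,0,0,0,30],[0,0,98,0,0,0,15]]'
python3 -m handwheel '[[0,0,0,0,0,0,10],[0,0,0,0,0,0,10],[0,0,0,0,0,0,10],[0,0,0,0,0,0,10],[0,0,0,0,0,0,10],[0,0,0,0,0,0,10],[0,0,0,0,0,0,10],[0,0,0,0,0,0,10]]' 50
```

```text
time_s: 23.7
tool_pos: [0.5377, -0.144, 0.0668]
ee_rot: [[0.0, 1.0, 0.001], [1.0, -0.0, -0.001], [-0.001, 0.001, -1.0]]
wrist_force: [-1.1, 0.4, 4.2]
grip_width: 0.0239
grip_force: 49.0
time_s: 24.7
tool_pos: [0.5377, -0.144, 0.0667]
ee_rot: [[0.0, 1.0, 0.001], [1.0, -0.0, -0.001], [-0.001, 0.001, -1.0]]
wrist_force: [-1.8, -0.0, 5.6]
grip_width: 0.0243
grip_force: 49.2
```

```bash
python3 -m handwheel '[[0,0,-4,0,0,0,10],[0,0,-20,0,0,0,10],[0,0,-65,0,0,0,10],[0,0,-120,0,0,0,10],[20,0,-170,0,0,0,10],[70,-2,-200,0,0,0,10],[125,-4,-200,0,0,0,10],[180,-5,-200,0,0,0,10]]' 50
python3 -m handwheel '[[50,0,0,0,0,0,10],[105,0,0,0,0,0,10],[160,0,0,0,0,0,10],[215,0,0,0,0,0,10],[270,0,0,0,0,0,10],[325,0,0,0,0,0,10],[365,0,0,0,0,0,10],[383,0,0,0,0,0,10]]'
python3 -m handwheel '[[0,0,0,0,0,0,10],[0,0,20,0,0,0,10],[0,0,45,0,0,0,10],[0,0,70,0,0,0,10],[0,0,88,0,0,0,10],[0,0,95,0,0,0,10],[0,0,95,0,0,0,10],[0,0,95,0,0,0,10]]'
```

```text
time_s: 25.7
tool_pos: [0.5319, 0.0379, 0.2674]
ee_rot: [[0.0, 1.0, 0.002], [1.0, -0.0, -0.001], [-0.001, 0.002, -1.0]]
wrist_force: [1.3, 0.3, -1.2]
grip_width: 0.0241
grip_force: 49.3
time_s: 26.7
tool_pos: [0.5306, 0.4218, 0.2664]
ee_rot: [[-0.003, 1.0, -0.001], [1.0, 0.003, 0.001], [0.001, -0.001, -1.0]]
wrist_force: [-0.1, 0.1, -1.0]
grip_width: 0.024
grip_force: 49.3
time_s: 27.7
tool_pos: [0.5324, 0.4195, 0.1718]
ee_rot: [[0.0, 1.0, 0.001], [1.0, -0.0, 0.001], [0.001, 0.001, -1.0]]
wrist_force: [0.5, -0.1, -1.2]
grip_width: 0.0241
grip_force: 49.3
```

```bash
python3 -m handwheel '[[0,0.7,0,0,0,0,10],[0,0.7,5,0,0,0,10],[0,0.7,10,0,0,0,10],[0,0.7,15,0,0,0,10],[0,0.7,20,0,0,0,10],[0,0.7,22,0,0,0,10],[0,0.7,23,0,0,0,10],[0,0.7,23,0,0,0,10]]'
python3 -m handwheel '[[0,0,0.5,0,0,0,10],[0,0,1,0,0,0,10],[0,0,1.5,0,0,0,10],[0,0,2,0,0,0,10],[0,0,2.5,0,0,0,10],[0,0,3,0,0,0,10],[0,0,3.5,0,0,0,10],[0,0,4,0,0,0,10]]'
```

```text
time_s: 28.7
tool_pos: [0.5328, 0.4192, 0.1478]
ee_rot: [[0.0, 1.0, 0.0], [1.0, -0.0, 0.0], [0.0, 0.0, -1.0]]
wrist_force: [0.3, 0.6, -1.4]
grip_width: 0.024
grip_force: 49.3
time_s: 29.7
tool_pos: [0.533, 0.4195, 0.1447]
ee_rot: [[-0.0, 1.0, 0.001], [1.0, 0.0, 0.001], [0.001, 0.001, -1.0]]
wrist_force: [-1.8, -1.7, 8.2]
grip_width: 0.0241
grip_force: 50.2
```

```bash
python3 -m handwheel '[[0,0,0,0,0,0,18],[0,0,0,0,0,0,26],[0,0,0,0,0,0,36],[0,0,0,0,0,0,50],[0,0,0,0,0,0,60],[0,0,-20,0,0,0,60],[0,0,-60,0,0,0,60],[0,0,-110,0,0,0,60]]'
python3 - <<'E'
from h import *
grab('wrist','c1.png')
E
python3 -m handwheel '[[-40,0,0,0,0,0,60],[-95,0,0,0,0,0,60],[-150,0,0,0,0,0,60],[-205,-10,0,0,0,0,60],[-260,-25,0,0,0,0,60],[-315,-40,0,0,0,0,60],[-370,-55,0,0,0,0,60],[-425,-70,0,0,0,0,60]]'
python3 -m handwheel '[[-50,-15,0,0,0,0,60],[-100,-30,0,0,0,0,60],[-150,-45,0,0,0,0,60],[-190,-53,0,0,0,0,60],[-204,-53,0,0,0,0,60],[-204,-53,30,0,0,0,60],[-204,-53,60,0,0,0,60],[-204,-53,60,0,0,0,60]]'
python3 -m handwheel '[[0,0,0,0,0,0,60],[0,0,0,0,0,0,60],[0,0,0,0,0,0,60],[0,0,0,0,0,0,60],[0,0,0,0,0,0,60],[0,0,0,0,0,0,60],[0,0,0,0,0,0,60],[0,0,0,0,0,0,60]]'
python3 - <<'E'
from h import *
f=grab('wrist','c2.png')
for b in blobs(f,'white',(150,100,400,240)):print(b)
a=cv2.imread('pics/c1.png');b=cv2.imread('pics/c2.png');cv2.imwrite('pics/c.png',cv2.resize(np.hstack([a,b]),None,fx=.78,fy=.78))
E
```

```text
time_s: 30.7
tool_pos: [0.5325, 0.419, 0.2558]
ee_rot: [[-0.0, 1.0, -0.0], [1.0, 0.0, -0.0], [-0.0, -0.0, -1.0]]
wrist_force: [0.5, 0.4, 1.4]
grip_width: 0.06
grip_force: 0.0
time_s: 31.75
tool_pos: [0.4624, -0.0072, 0.2552]
ee_rot: [[-0.0, 1.0, 0.002], [1.0, 0.0, -0.001], [-0.001, 0.002, -1.0]]
wrist_force: [0.3, 0.2, -0.7]
grip_width: 0.0602
grip_force: 0.0
time_s: 32.75
tool_pos: [0.4094, -0.2084, 0.193]
ee_rot: [[-0.002, 1.0, -0.002], [1.0, 0.002, 0.002], [0.002, -0.002, -1.0]]
wrist_force: [-0.8, -0.5, 0.9]
grip_width: 0.0601
grip_force: 0.0
time_s: 33.75
tool_pos: [0.4098, -0.2098, 0.1938]
ee_rot: [[0.0, 1.0, 0.0], [1.0, -0.0, 0.0], [0.0, 0.0, -1.0]]
wrist_force: [-0.2, 0.2, 0.6]
grip_width: 0.0597
grip_force: 0.0
(array([ 0.4122, -0.2027]), np.float64(56.4), 229, 160, array([259., 179.]))
```

View pics/c.png

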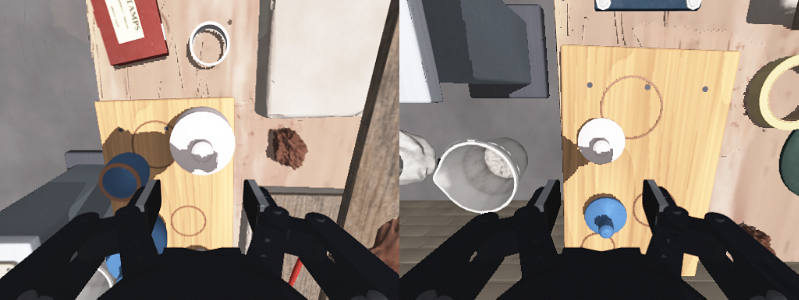

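The large white lid is seated level (200,145 left half), and the small white lid lies midway between the jaws (602,142 right half). Next I descend and grip it.

```bash
python3 -m handwheel '[[0,0,30,0,0,0,60],[0,0,65,0,0,0,60],[0,0,95,0,0,0,60],[0,0,115,0,0,0,60],[0,0,126,0,0,0,50],[0,0,126,0,0,0,40],[0,0,126,0,0,0,30],[0,0,126,0,0,0,15]]'
python3 -m handwheel '[[0,0,0,0,0,0,10],[0,0,0,0,0,0,10],[0,0,0,0,0,0,10],[0,0,0,0,0,0,10],[0,0,0,0,0,0,10],[0,0,0,0,0,0,10],[0,0,0,0,0,0,10],[0,0,0,0,0,0,10]]' 50
```

```text
time_s: 34.8
tool_pos: [0.4104, -0.2102, 0.0688]
ee_rot: [[0.0, 1.0, 0.001], [1.0, -0.0, -0.001], [-0.001, 0.001, -1.0]]
wrist_force: [-0.8, 0.6, 3.3]
grip_width: 0.0198
grip_force: 48.7
time_s: 35.8
tool_pos: [0.4104, -0.2102, 0.0688]
ee_rot: [[0.0, 1.0, 0.001], [1.0, -0.0, -0.001], [-0.001, 0.001, -1.0]]
wrist_force: [-1.2, -0.3, 7.7]
grip_width: 0.0195
grip_force: 48.9
```

```bash
python3 -m handwheel '[[0,0,-4,0,0,0,10],[0,0,-20,0,0,0,10],[0,0,-65,0,0,0,10],[0,0,-120,0,0,0,10],[15,5,-165,0,0,0,10],[55,20,-190,0,0,0,10],[105,38,-190,0,0,0,10],[155,56,-190,0,0,0,10]]' 50
python3 -m handwheel '[[50,18,0,0,0,0,10],[100,36,0,0,0,0,10],[150,54,0,0,0,0,10],[185,62,0,0,0,0,10],[201,62,0,0,0,0,10],[201,62,20,0,0,0,10],[201,62,45,0,0,0,10],[201,62,70,0,0,0,10]]'
python3 -m handwheel '[[0,0,10,0,0,0,10],[0,0,25,0,0,0,10],[0,0,35,0,0,0,10],[0,0,35,0,0,0,10],[0,0,35,0,0,0,10],[0,0,35,0,0,0,10],[0,0,35,0,0,0,10],[0,0,35,0,0,0,10]]'
python3 - <<'E'
from h import *
grab('wrist','d1.png')
E
```

```text
time_s: 36.8
tool_pos: [0.4662, -0.0533, 0.2594]
ee_rot: [[0.0, 1.0, 0.002], [1.0, -0.0, -0.001], [-0.001, 0.002, -1.0]]
wrist_force: [0.8, 0.1, -1.5]
grip_width: 0.0197
grip_force: 49.1
time_s: 37.8
tool_pos: [0.5278, 0.1449, 0.1877]
ee_rot: [[0.001, 1.0, 0.001], [1.0, -0.001, -0.001], [-0.001, 0.001, -1.0]]
wrist_force: [-0.1, -0.7, -0.6]
grip_width: 0.02
grip_force: 49.1
time_s: 38.8
tool_pos: [0.5279, 0.1462, 0.153]
ee_rot: [[-0.0, 1.0, 0.0], [1.0, 0.0, -0.0], [-0.0, 0.0, -1.0]]
wrist_force: [-0.3, 0.3, -1.7]
grip_width: 0.0198
grip_force: 49.0
```

View pics/d1.png

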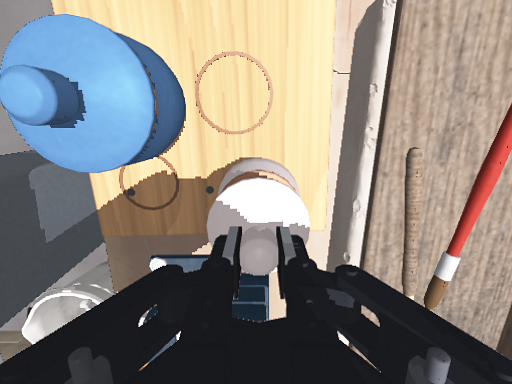

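The small white lid (260,235) is centred above its jar's rim, so I lower it.

```bash
python3 -m handwheel '[[0,0,4,0,0,0,10],[0,0,8,0,0,0,10],[0,0,12,0,0,0,10],[0,0,16,0,0,0,10],[0,0,20,0,0,0,10],[0,0,22,0,0,0,10],[0,0,23,0,0,0,10],[0,0,23,0,0,0,10]]'
python3 -m handwheel '[[0,0,0.5,0,0,0,10],[0,0,1,0,0,0,10],[0,0,1.5,0,0,0,10],[0,0,2,0,0,0,10],[0,0,2.5,0,0,0,10],[0,0,3,0,0,0,10],[0,0,3.5,0,0,0,10],[0,0,4,0,0,0,10]]'
```

```text
time_s: 39.85
tool_pos: [0.5278, 0.1462, 0.1298]
ee_rot: [[-0.0, 1.0, 0.0], [1.0, 0.0, -0.0], [-0.0, 0.0, -1.0]]
wrist_force: [0.5, -0.2, -0.9]
grip_width: 0.0201
grip_force: 49.0
time_s: 40.85
tool_pos: [0.5283, 0.1464, 0.1267]
ee_rot: [[-0.0, 1.0, 0.001], [1.0, 0.0, 0.0], [0.0, 0.001, -1.0]]
wrist_force: [-2.5, -0.8, 12.3]
grip_width: 0.0196
grip_force: 50.3
```

```bash
python3 -m handwheel '[[0,0,-0.5,0,0,0,18],[0,0,-0.5,0,0,0,26],[0,0,-0.5,0,0,0,36],[0,0,-0.5,0,0,0,50],[0,0,-0.5,0,0,0,60],[0,0,-20,0,0,0,60],[0,0,-70,0,0,0,60],[0,0,-125,0,0,0,60]]'
python3 - <<'E'
from h import *
grab('wrist','e1.png')
E
python3 -m handwheel '[[-45,0,0,0,0,0,60],[-100,-10,0,0,0,0,60],[-155,-25,0,0,0,0,60],[-210,-40,0,0,0,0,60],[-265,-55,0,0,0,0,60],[-320,-70,0,0,0,0,60],[-375,-85,0,0,0,0,60],[-430,-100,0,0,0,0,60]]'
python3 -m handwheel '[[-30,-8,0,0,0,0,60],[-47,-11,0,0,0,0,60],[-47,-11,20,0,0,0,60],[-47,-11,60,0,0,0,60],[-47,-11,60,0,0,0,60],[-47,-11,60,0,0,0,60],[-47,-11,60,0,0,0,60],[-47,-11,60,0,0,0,60]]'
python3 - <<'E'
from h import *
f=grab('wrist','e2.png')
for b in blobs(f,'blue',(150,100,400,240)):print(b)
a=cv2.imread('pics/e1.png');b=cv2.imread('pics/e2.png');cv2.imwrite('pics/e.png',cv2.resize(np.hstack([a,b]),None,fx=.78,fy=.78))
E
```

```text
time_s: 41.85
tool_pos: [0.5274, 0.1463, 0.2533]
ee_rot: [[-0.001, 1.0, 0.0], [1.0, 0.001, 0.0], [0.0, 0.0, -1.0]]
wrist_force: [1.7, -0.2, -0.1]
grip_width: 0.0601
grip_force: 0.0
time_s: 42.9
tool_pos: [0.4274, -0.2854, 0.2523]
ee_rot: [[-0.001, 1.0, 0.002], [1.0, 0.001, -0.001], [-0.001, 0.002, -1.0]]
wrist_force: [1.3, 0.6, -0.2]
grip_width: 0.0596
grip_force: 0.0
time_s: 43.9
tool_pos: [0.4173, -0.3311, 0.1919]
ee_rot: [[-0.0, 1.0, 0.001], [1.0, 0.0, -0.001], [-0.001, 0.001, -1.0]]
wrist_force: [0.3, -0.5, 0.4]
grip_width: 0.0598
grip_force: 0.0
(array([ 0.417 , -0.3307]), np.float64(65.0), 167, 167, array([258., 180.]))
```

View pics/e.png

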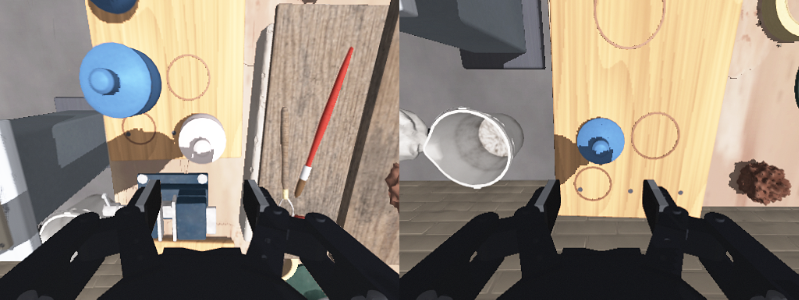

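The small white lid is seated (203,140 left half), and the small blue lid is centred between the jaws (600,142 right half).

```bash
python3 -m handwheel '[[0,0,30,0,0,0,60],[0,0,65,0,0,0,60],[0,0,95,0,0,0,60],[0,0,113,0,0,0,60],[0,0,123,0,0,0,50],[0,0,123,0,0,0,40],[0,0,123,0,0,0,30],[0,0,123,0,0,0,15]]'
python3 -m handwheel '[[0,0,0,0,0,0,10],[0,0,0,0,0,0,10],[0,0,0,0,0,0,10],[0,0,0,0,0,0,10],[0,0,0,0,0,0,10],[0,0,0,0,0,0,10],[0,0,0,0,0,0,10],[0,0,0,0,0,0,10]]' 50
```

```text
time_s: 44.95
tool_pos: [0.4173, -0.3314, 0.0689]
ee_rot: [[0.0, 1.0, 0.001], [1.0, -0.0, -0.001], [-0.001, 0.001, -1.0]]
wrist_force: [-0.6, -0.0, 4.0]
grip_width: 0.0197
grip_force: 48.7
time_s: 45.95
tool_pos: [0.4173, -0.3313, 0.0689]
ee_rot: [[0.0, 1.0, 0.001], [1.0, -0.0, -0.001], [-0.001, 0.001, -1.0]]
wrist_force: [-2.0, -0.4, 6.8]
grip_width: 0.02
grip_force: 48.9
```

```bash
python3 -m handwheel '[[0,0,-4,0,0,0,10],[0,0,-20,0,0,0,10],[0,0,-65,0,0,0,10],[0,0,-120,0,0,0,10],[20,5,-170,0,0,0,10],[70,20,-195,0,0,0,10],[125,35,-195,0,0,0,10],[180,45,-195,0,0,0,10]]' 50
python3 -m handwheel '[[55,10,0,0,0,0,10],[110,10,0,0,0,0,10],[165,10,0,0,0,0,10],[220,5,0,0,0,0,10],[275,-5,0,0,0,0,10],[330,-20,0,0,0,0,10],[385,-35,0,0,0,0,10],[440,-45,0,0,0,0,10]]'
python3 -m handwheel '[[35,-8,0,0,0,0,10],[55,-10,0,0,0,0,10],[63,-10,0,0,0,0,10],[63,-10,0,0,0,0,10],[63,-10,30,0,0,0,10],[63,-10,65,0,0,0,10],[63,-10,90,0,0,0,10],[63,-10,100,0,0,0,10]]'
python3 -m handwheel '[[0,0,0,0,0,0,10],[0,0,0,0,0,0,10],[0,0,0,0,0,0,10],[0,0,0,0,0,0,10],[0,0,0,0,0,0,10],[0,0,0,0,0,0,10],[0,0,0,0,0,0,10],[0,0,0,0,0,0,10]]'
```

```text
time_s: 46.95
tool_pos: [0.4623, -0.1488, 0.2642]
ee_rot: [[-0.0, 1.0, 0.002], [1.0, 0.0, -0.001], [-0.001, 0.002, -1.0]]
wrist_force: [0.7, 0.5, -0.5]
grip_width: 0.0201
grip_force: 49.0
time_s: 47.95
tool_pos: [0.416, 0.2907, 0.264]
ee_rot: [[0.0, 1.0, 0.002], [1.0, -0.0, -0.001], [-0.001, 0.002, -1.0]]
wrist_force: [1.2, -1.1, -0.4]
grip_width: 0.0198
grip_force: 49.0
time_s: 48.95
tool_pos: [0.4071, 0.3505, 0.1618]
ee_rot: [[0.002, 1.0, -0.001], [1.0, -0.002, -0.002], [-0.002, -0.001, -1.0]]
wrist_force: [0.1, 0.2, -1.0]
grip_width: 0.0199
grip_force: 49.0
time_s: 49.95
tool_pos: [0.4068, 0.3522, 0.1628]
ee_rot: [[-0.0, 1.0, -0.0], [1.0, 0.0, -0.0], [-0.0, -0.0, -1.0]]
wrist_force: [0.1, -0.3, -0.9]
grip_width: 0.0195
grip_force: 49.0
```

On target to 0.4 mm, so I lower 33 mm, then ease it down.

```bash
python3 -m handwheel '[[0,0,6,0,0,0,10],[0,0,12,0,0,0,10],[0,0,18,0,0,0,10],[0,0,24,0,0,0,10],[0,0,29,0,0,0,10],[0,0,32,0,0,0,10],[0,0,33,0,0,0,10],[0,0,33,0,0,0,10]]'
python3 -m handwheel '[[0,0,0.5,0,0,0,10],[0,0,1,0,0,0,10],[0,0,1.5,0,0,0,10],[0,0,2,0,0,0,10],[0,0,2.5,0,0,0,10],[0,0,3,0,0,0,10],[0,0,3.5,0,0,0,10],[0,0,3.5,0,0,0,10]]'
```

```text
time_s: 50.95
tool_pos: [0.4068, 0.3522, 0.1299]
ee_rot: [[0.0, 1.0, 0.0], [1.0, -0.0, 0.0], [0.0, 0.0, -1.0]]
wrist_force: [-0.1, -0.1, -0.6]
grip_width: 0.0199
grip_force: 49.0
time_s: 51.95
tool_pos: [0.4071, 0.3525, 0.1269]
ee_rot: [[-0.0, 1.0, 0.001], [1.0, 0.0, 0.0], [0.0, 0.001, -1.0]]
wrist_force: [-0.4, -0.5, 5.6]
grip_width: 0.0198
grip_force: 49.5
```

```bash
python3 -m handwheel '[[0,0,0,0,0,0,18],[0,0,0,0,0,0,26],[0,0,0,0,0,0,36],[0,0,0,0,0,0,50],[0,0,0,0,0,0,60],[0,0,-20,0,0,0,60],[0,0,-70,0,0,0,60],[0,0,-125,0,0,0,60]]'
python3 -m handwheel '[[-30,20,-20,0,0,0,60],[-60,40,-48,0,0,0,60],[-82,63,-48,0,0,0,60],[-82,63,-48,0,0,0,60],[-82,63,-48,0,0,0,60],[-82,63,-48,0,0,0,60],[-82,63,-48,0,0,0,60],[-82,63,-48,0,0,0,60]]'
python3 - <<'E'
from h import *
f=grab('wrist','f1.png');grab('scene','f2.png')
s=cv2.imread('pics/f2.png')[150:278,200:328];s=cv2.resize(s,(384,384),interpolation=cv2.INTER_CUBIC)
cv2.imwrite('pics/f.png',cv2.resize(np.hstack([cv2.imread('pics/f1.png'),s]),None,fx=.85,fy=.85))
for c in('white','blue'):
  for z in(.115,.135):
    for b in blobs(f,c,(180,0,345,275),z=z):print(c,z,b)
E
```

```text
time_s: 52.95
tool_pos: [0.4064, 0.3522, 0.2538]
ee_rot: [[-0.001, 1.0, -0.0], [1.0, 0.001, 0.0], [0.0, -0.0, -1.0]]
wrist_force: [0.1, -0.5, -0.9]
grip_width: 0.0601
grip_force: 0.0
time_s: 53.95
tool_pos: [0.4695, 0.2705, 0.2993]
ee_rot: [[-0.001, 1.0, 0.0], [1.0, 0.001, -0.0], [-0.0, 0.0, -1.0]]
wrist_force: [-1.0, 0.7, -0.0]
grip_width: 0.0601
grip_force: 0.0
white 0.115 (array([0.5237, 0.1607]), np.float64(60.1), 178, 124, array([297., 249.]))
white 0.115 (array([0.5285, 0.2431]), np.float64(101.7), 206, 144, array([340., 192.]))
white 0.115 (array([0.5289, 0.4166]), np.float64(76.3), 243, 170, array([315.,  36.]))
white 0.135 (array([0.5203, 0.1722]), np.float64(56.3), 178, 124, array([297., 249.]))
white 0.135 (array([0.5248, 0.2494]), np.float64(95.3), 206, 144, array([340., 192.]))
white 0.135 (array([0.5252, 0.4119]), np.float64(71.5), 243, 170, array([315.,  36.]))
blue 0.115 (array([0.4266, 0.2297]), np.float64(95.7), 210, 147, array([223., 206.]))
blue 0.115 (array([0.4129, 0.3517]), np.float64(64.2), 169, 169, array([208., 103.]))
blue 0.135 (array([0.4293, 0.2368]), np.float64(89.6), 210, 147, array([223., 206.]))
blue 0.135 (array([0.4165, 0.3511]), np.float64(60.1), 169, 169, array([208., 103.]))
```

View pics/f.png

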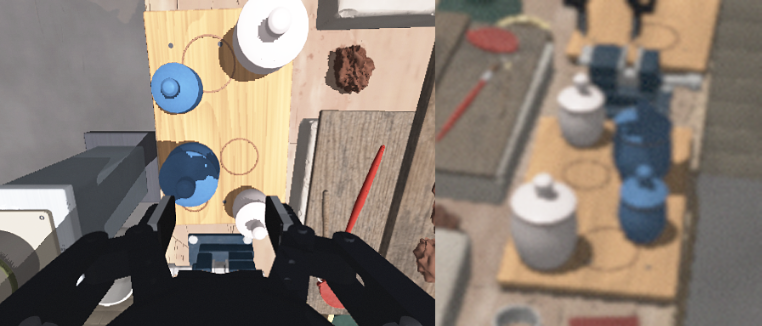

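All four lids sit level on their own jars: large white (270,35), small blue (177,88), large blue (190,175) and small white (252,220). The arm is clear, so I hand in.

```bash
python3 -c "
from cell import ctrl
print(ctrl.hand_in())"
```

```text
the job is handed in; nothing more can be done
None
```

All four lids are seated on the jars matching their size and colour, and the job was handed in at about 54 s with the arm clear; in the last pictures the lids look level and the jars upright, but the hand-in returned no verdict.

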